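Sort the burner fittings, bolt and tape into their trays

TASK

Clear up after the burner service: put both brass fittings in the blue tray, the brownish hex bolt in the yellow tray and the white roll of thread seal tape in the red tray, each lying flat inside its tray and let go. Leave the black coupling and the pressure gauge that stand among them where they are.

Things in the scene. Friction and masses are not known exactly. Their poses are not given: they have to be found in the camera images.
- union: the larger brass fitting, a flare union lying on its side, 62 mm long (along its y), 31 mm wide (its x), 28 mm high. Origin: centre of its underside. Grip it across its x on the hexagon in the middle, which spans y -10 to +10 mm, is 31 mm wide from edge to edge, the edges 14 mm up; about 75 g
- fitting: the smaller brass fitting, a flare fitting lying on its side, 50 mm long (its y), 25 mm wide (its x), 22 mm high. Origin: centre of its underside. Grip it across its x on the middle hexagon, y -8 to +8 mm, 24 mm wide with edges 11 mm up; about 60 g
- bolt: brownish, weathered hex bolt with a nut on it, lying on its side, 36 mm long (its y), 19 mm wide (its x), 17 mm high. Origin: centre of its underside. The head spans y 12 to 18 mm, the nut y -12 to -4 mm, both 19 mm wide with edges 8.5 mm up; the 10 mm shank lies 8.5 mm up; about 20 g
- tape: flat white roll of thread seal tape with a blue core, 52 mm across, 13 mm high, lying flat. Origin: centre of its underside, z up; grip it across its diameter; about 90 g
- blue_tray: blue tray, open on top, fixed to the table: 110 (its x) x 150 (its y) x 28 mm high, walls 4 mm, floor 3 mm thick, so the inside is 102 x 142 mm. Origin: centre of its underside on the table; z up. It has a black-framed blank white card on its -x side. Brass fittings belong in it
- yellow_tray: yellow tray, open on top, fixed to the table: 110 (its x) x 150 (its y) x 28 mm high, walls 4 mm, floor 3 mm thick, so the inside is 102 x 142 mm. Origin: centre of its underside on the table; z up. It has a black-framed blank white card on its -x side. The hex bolt belongs in it
- red_tray: red tray, open on top, fixed to the table: 110 (its x) x 150 (its y) x 28 mm high, walls 4 mm, floor 3 mm thick, so the inside is 102 x 142 mm. Origin: centre of its underside on the table; z up. It has a black-framed blank white card on its -x side. The tape roll belongs in it
- coupling: black plastic motor coupling standing upright, 26 mm across, 64 mm high; loose, easily knocked over; to be left alone. Origin: centre of its underside, z up. Behind the work a fixed black burner, up to 0.30 m high, covers x 0.55 to 0.85, y -0.10 to 0.17 m; its tube, up to 0.18 m high, runs out to x 0.48, y -0.20 m: cross between left and right close to the base, about 0.40 m out, 0.28 m up
- gauge: black-rimmed pressure gauge with a white dial and a brass stem, lying on its back by a second fixed burner (x 0.55 to 0.75 m, y below -0.40 m), 97 (its x) x 67 (its y) x 28 mm high; loose; to be left alone. Origin: centre of its underside, z up

How it is judged:
At the end, for the whole second after the job is handed in: Fittings in the blue tray, bolt in the yellow, tape in the red: origins within 47 mm (tray x) and 67 mm (tray y) of the tray's centre, low in it, level within 0.25 rad, released, at rest; coupling upright, coupling and gauge within 20 mm of their start (x of union in the frame of blue_tray between -0.047 and 0.047 m and y of union in the frame of blue_tray between -0.067 and 0.067 m and z of union in the frame of blue_tray below 0.036 m and linear speed of each of union, fitting, bolt, tape below 0.02 m/s and angular speed of each of union, fitting, bolt, tape below 0.3 rad/s and angle between union's own y axis and vertical between 1.32 and 1.82 rad and contact force between each of union, fitting, bolt, tape and the fingers below 0.05 N and x of fitting in the frame of blue_tray between -0.047 and 0.047 m and y of fitting in the frame of blue_tray between -0.067 and 0.067 m and z of fitting in the frame of blue_tray below 0.03 m and angle between fitting's own y axis and vertical between 1.32 and 1.82 rad and x of bolt in the frame of yellow_tray between -0.047 and 0.047 m and y of bolt in the frame of yellow_tray between -0.067 and 0.067 m and z of bolt in the frame of yellow_tray below 0.025 m and angle between bolt's own y axis and vertical between 1.32 and 1.82 rad and x of tape in the frame of red_tray between -0.047 and 0.047 m and y of tape in the frame of red_tray between -0.067 and 0.067 m and z of tape in the frame of red_tray below 0.021 m and (angle between tape's own z axis and vertical below 0.25 rad or angle between tape's own z axis and vertical above 2.89 rad) and distance of each of coupling, gauge from where it was at the start of the episode below 0.02 m and angle between each of coupling, gauge's own z axis and vertical below 0.2 rad); the robot touches nothing.
It fails at once if the black coupling is shifted by more than 30 mm or tipped over (distance of coupling from where it was at the start of the episode above 0.03 m or angle between coupling's own z axis and vertical above 0.5 rad).
It fails at once if the pressure gauge is shifted by more than 30 mm or tipped over (distance of gauge from where it was at the start of the episode above 0.03 m or angle between gauge's own z axis and vertical above 0.5 rad).
It also fails if it takes over 120 s, if anything falls off the work surface, if the arm or the gripper's body presses on something with over 40 N, if the wrist force passes 120 N, or if a joint passes its speed limit or range.

ROBOT

A 6-joint arm with a two-finger parallel gripper is mounted at the origin on a cart in front of the work surface, level with it; the furniture and walls round the work are solid. World frame = base frame: x ahead of the robot, y to its left, z up, the work surface at z = 0. Lengths are in m, angles in rad, forces in N, time in s.
With the tool pointing down it reaches from about 0.425 to 0.95 m from the base axis. Payload 3.5 kg.
Tool frame: the origin (TCP) lies between the finger pads; the fingertips stand 22 mm ahead of it and the grasp point (between the pads) lies 3 mm ahead of it (ctrl.nose_length is the z of the fingertips in the tool frame, in m); z points along the fingers, y is the line along which they close (so a half turn about z gives the same grasp; the last joint's range is limited). The gripper opens to 85 mm and grips with 20 to 120 N. Pads are 22 mm wide; open, the fingers measure 114 mm over their backs; the gripper's body (76 mm by 85 mm) begins 54 mm behind the grasp point. The pads swing forward as they close: fully open they stand 13 mm farther back than shut.
Start: joints at [1.168, 0.286, 1.577, -0, 1.279, -0.15], TCP at [0.169, 0.654, 0.253] pointing down, gripper open.
Joint ranges: [-2.77, 2.77], [-0.9, 2.22], [0.21, 2.48], [-1.53, 4.67], [0.24, 2.81], [-2.84, 2.84]. Speed limits (rad/s): [2.79, 2.79, 3.14, 3.14, 3.14, 3.14].

INTERFACE

Orientations are given as a unit quaternion [x, y, z, w].
In Python, from plant import ctrl gives the robot as it stands. The module is installed in compiled form; this text tells all that it offers.
- The arm moves only by the tool send_rows, never from a script. Its argument "rows" is text: rows parted by semicolons, each of 7 numbers parted by spaces: the turn, a rotation vector about the tool's x, y, z in degrees, then the shift along the tool's x, y, z in mm, then the opening, from -1 (shut) to 1 (fully open). A call has 1 to 8 rows; each row is the pose to reach, as a shift and turn from the pose commanded when the call began, along the tool's axes at that moment; what a row does not reach only later rows make up. A row lasts 1/8 s, in which the tool goes at most 62.5 mm and 10.7 degrees, less where a joint would pass 70% of its speed; a pose out of reach is approached as far as the arm can. A call with a gripper value outside its range is refused whole. The fingers move at their own pace and stop on an object; "grip_force" is the grip in N (left out, the last holds). Time passes only in rows, so rows that repeat a pose let the fingers close. It gives the time, the measured TCP pose, the force, the opening and the grip force at its end, in the units of the state.
- ctrl.get_state(): the state, without advancing time (a new reading comes with each control period).
- ctrl.read_camera(name): name is "scene" or "top" or "wrist"; returns a dict with "color" (420x560x3 uint8, red, green, blue), "fx", "fy", "cx", "cy" (pixels), "D" ([k1, k2, p1, p2, k3] as OpenCV has them; the pictures are not rectified), "extrinsics" (4x4, takes a point from world to camera coordinates). Camera axes: x right, y down, z forward; pixel columns grow to the right and rows downward; lengths in m; the calibration is good to about 2 mm. A picture is of the moment at which its call begins. There is no depth.
- ctrl.sign_off(): hands the job in; it is judged then, once.
Trained networks look in a picture, given as the dict that the camera call returned (one of the last four; its "shot" number tells which), for a name from the list of things; names that differ only in an ending like _2 or _b are one class to them, and where a whole thing is asked for, a point or a joint stands for the part that bears it (a point fixed in the world has none). Each returns a list of dicts, best first, with "p" (0 to 1); they miss things now and then, are a little off and sometimes report something else, mostly with a low value. They report only what shows in the picture. A call takes as long as a camera call.
- ctrl.look_for(picture, target): "position" ([x, y, z] in m, in the coordinates of the camera as it stood for that picture, good to about 4 mm: the middle of the surface that is visible of it).
The state is a dict: "time": time; "qpos": joint angles; "dq": joint speeds; "joint_efforts": joint torques, N m; "eef_pos": TCP position; "tcp_rot": TCP orientation; "contact_force": force on the tool from outside, world axes, zero at the start; "wrist_torque": the same for the moment, N m; "opening": opening from 0.0 (shut) to 1.0 (fully open); "finger_force": force on a finger pad.
Only numpy, scipy, OpenCV 4.12 (cv2) and the standard library are available. Lean on these libraries where they do the work, as an engineer would, in place of code of your own. Each camera call takes 0.05 s, during which the arm holds its last target. There are 200 camera calls.

## Working session

There is one attempt and no reset: what is moved stays moved. The work goes in short steps, Python scripts to look and compute and a tool call to move; the robot and the scene stay as the last step left them, time stands still between calls to the robot, and variables do not carry over. Pictures are saved under pics/ and viewed, at most 14 in all, crops included, and the job is handed in when it is done.

Besides the shell and the picture viewer there is one more tool, called after "Request:" as name(argument=value, ...) on one line, values as JSON. send_rows: Moves the arm, as the interface text tells. Its arguments: {"type":"object","properties":{"rows":{"type":"string"},"grip_force":{"type":"number"}},"required":["rows"]}

```bash
mkdir -p pics
cat > h.py <<'E'
import numpy as np,cv2
from plant import ctrl
from scipy.spatial.transform import Rotation as R
def snap(n,f=None):
    p=ctrl.read_camera(n)
    if f: cv2.imwrite('pics/'+f,p['color'][:,:,::-1])
    return p
def w(p,x):
    E=np.array(p['extrinsics']);return E[:3,:3].T@(np.array(x)-E[:3,3])
def K(p): return np.array([[p['fx'],0,p['cx']],[0,p['fy'],p['cy']],[0,0,1.]])
def pix(p,P):
    E=np.array(p['extrinsics']);return cv2.projectPoints(np.array(P,float).reshape(-1,1,3),cv2.Rodrigues(E[:3,:3])[0],E[:3,3],K(p),np.array(p['D']))[0].reshape(-1,2)
def ray(p,uv,z):
    q=cv2.undistortPoints(np.array(uv,float).reshape(-1,1,2),K(p),np.array(p['D'])).reshape(-1,2)
    E=np.array(p['extrinsics']);o=-E[:3,:3].T@E[:3,3];d=np.c_[q,np.ones(len(q))]@E[:3,:3]
    return o+d*((z-o[2])/d[:,2])[:,None]
def see(p,names,k=2):
    for n in names:
        for r in ctrl.look_for(p,n)[:k]: 
            a=w(p,r['position']);print(n,round(r['p'],2),a.round(3),pix(p,a)[0].round())
E
python3 - <<'E'
from h import *
N='union fitting bolt tape blue_tray yellow_tray red_tray coupling gauge'.split()
for c in('scene','top'):
    p=snap(c,c+'0.png');print(c);see(p,N)
s=ctrl.get_state();print(s)
print(ctrl.nose_length, R.from_quat(s['tcp_rot']).as_matrix().round(3))
E
```

```text
scene
union 0.79 [ 0.454 -0.406  0.02 ] [392. 277.]
fitting 0.6 [ 0.395 -0.217  0.017] [313. 262.]
bolt 0.64 [ 0.493 -0.308  0.01 ] [364. 258.]
tape 0.66 [ 0.43  -0.018  0.015] [258. 231.]
blue_tray 0.91 [0.435 0.155 0.01 ] [211. 212.]
yellow_tray 0.68 [0.445 0.354 0.011] [165. 190.]
yellow_tray 0.31 [ 0.602 -0.298  0.024] [379. 233.]
red_tray 0.76 [0.62  0.286 0.014] [219. 174.]
coupling 0.69 [ 0.399 -0.308  0.035] [346. 269.]
gauge 0.91 [ 0.603 -0.296  0.022] [379. 233.]
top
union 0.65 [ 0.465 -0.398  0.02 ] [396. 225.]
fitting 0.53 [ 0.401 -0.213  0.021] [338. 245.]
fitting 0.3 [0.428 0.36  0.002] [157. 236.]
blue_tray 0.84 [0.428 0.156 0.002] [221. 237.]
yellow_tray 0.69 [0.429 0.356 0.001] [159. 236.]
red_tray 0.62 [0.618 0.284 0.006] [183. 178.]
coupling 0.5 [ 0.408 -0.299  0.067] [368. 243.]
gauge 0.73 [ 0.611 -0.298  0.024] [364. 179.]
{'time': 1.0, 'qpos': array([ 1.16802175e+00,  2.86254609e-01,  1.57668304e+00, -1.09758286e-05,
        1.27860468e+00, -1.49998177e-01]), 'dq': array([ 5.25066784e-05, -1.53835469e-03,  2.62223825e-04, -1.38206941e-03,
        1.40740396e-03,  5.20306653e-04]), 'joint_efforts': array([-3.29441809e-04, -4.05978656e+01, -2.92943072e+01, -2.34001509e-04,
        6.73157847e-04, -1.36595366e-05]), 'eef_pos': array([0.1687818 , 0.65354852, 0.25336436]), 'tcp_rot': array([1.26050412e-01, 9.92023837e-01, 2.27714631e-05, 1.19217015e-05]), 'contact_force': array([-0.56731455,  0.41404717,  0.17575885]), 'wrist_torque': array([0.00819711, 0.04157551, 0.00913342]), 'finger_force': 0.0, 'opening': 1.003483153093066}
0.022 [[-0.968  0.25   0.   ]
 [ 0.25   0.968  0.   ]
 [-0.     0.    -1.   ]]
```

View pics/scene0.png

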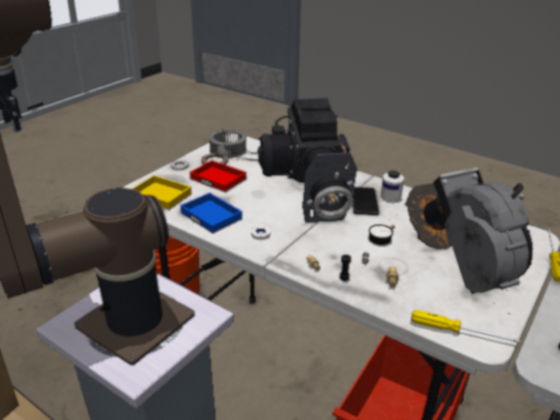

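View pics/top0.png

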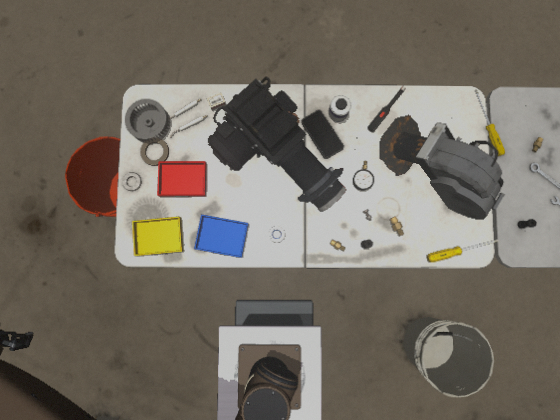

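The scene picture shows the tape at (260,232), small fitting (313,262), coupling (346,268), bolt (365,258), union (392,277) and gauge (380,234). The top picture agrees, with the bolt at (367,214) and the tape at (278,235). I'll go to the tape first, at close-in radius.

Request:
send_rows(rows="0 0 0 -369 -425 -20 1;0 0 0 -369 -425 -20 1;0 0 0 -369 -425 -20 1;0 0 0 -369 -425 -20 1;0 0 0 -369 -425 -20 1;0 0 0 -369 -425 -20 1;0 0 0 -369 -425 -20 1;0 0 0 -369 -425 -20 1")

```text
time: 2.0
eef_pos: [0.3922, 0.2045, 0.2717]
tcp_rot: [0.126, 0.992, 0.0, 0.001]
contact_force: [0.0, 0.4, 0.1]
opening: 1.0
finger_force: 0.0
```

```bash
cat >> h.py <<'E'
def to(x,y,z,yaw=None):
    "print turn about tool z (deg), shift in tool axes (mm) and rows needed"
    s=ctrl.get_state();M=R.from_quat(s['tcp_rot']).as_matrix();d=np.array([x,y,z])-s['eef_pos']
    yw=np.degrees(np.arctan2(M[1,1],M[0,1]));t=0 if yaw is None else yw-yaw
    print('t',round(s['time'],2),'pos',s['eef_pos'].round(4),'yaw',round(yw,1),'q6',s['qpos'][5].round(2),'| turn',round(t,1),'shift',(M.T@d*1000).round(1),'rows',max(np.linalg.norm(d)/.0625,abs(t)/10.7).round(1))
E
python3 -c "
from h import *
to(.44,-.018,.25)"
```

```text
t 2.0 pos [0.3922 0.2045 0.2717] yaw 75.5 q6 -1.07 | turn 0 shift [-101.9 -203.5   21.6] rows 3.7
```

Request:
send_rows(rows="0 0 0 -102 -203 22 1;0 0 0 -102 -203 22 1;0 0 0 -102 -203 22 1;0 0 0 -102 -203 22 1;0 0 0 -102 -203 22 1")

```text
time: 2.62
eef_pos: [0.4398, -0.018, 0.249]
tcp_rot: [0.128, 0.992, -0.0, -0.0]
contact_force: [-0.4, 0.7, -0.6]
opening: 0.995
finger_force: 0.0
```

```bash
python3 -c "
from h import *
p=snap('wrist','w1.png');see(p,['tape'])
im=p['color'];hsv=cv2.cvtColor(im,cv2.COLOR_RGB2HSV)
to(.43,-.018,.08)"
```

```text
tape 0.66 [ 0.439 -0.02   0.018] [275. 187.]
t 2.73 pos [ 0.4395 -0.0158  0.2491] yaw 75.5 q6 -1.58 | turn 0 shift [  8.6  -4.6 169.1] rows 2.7
```

View pics/w1.png

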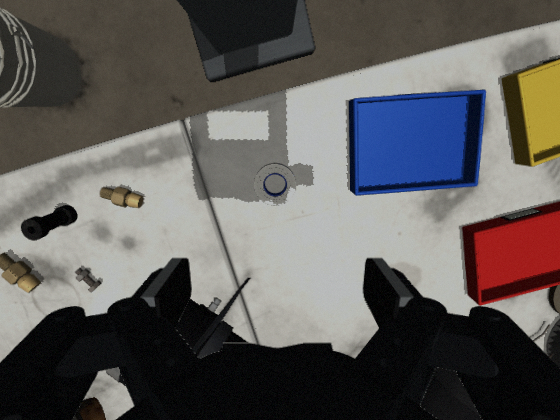

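The wrist view has the tape at (275,184), the small fitting with axis (100,189)-(143,202), the bolt at (88,278), the union at (20,270), and all the trays.

```bash
python3 -c "
from h import *
p=snap('wrist');see(p,['tape','fitting','union','bolt','coupling','blue_tray','yellow_tray','red_tray'],1)
im=p['color']
for n,uv,z in [('tape',(275,184),.013),('fit',[(101,189),(143,202)],.015),('bolt',[(79,269),(99,286)],.01),('blue',[(349,99),(485,90),(478,186),(354,194)],.028)]: print(n,ray(p,uv,z).round(4).tolist())
c=im[150:220,240:310];cv2.imwrite('pics/w1c.png',cv2.resize(np.hstack([c,im[160:230,85:155],im[245:315,55:125]])[:,:,::-1],None,fx=3.8,fy=3.8,interpolation=2))
to(.435,-.02,.08)
"
```

```text
tape 0.84 [ 0.442 -0.02   0.014] [274. 189.]
fitting 0.89 [ 0.4   -0.205  0.018] [121. 195.]
union 0.89 [ 0.463 -0.393  0.022] [ 16. 273.]
bolt 0.58 [ 0.502 -0.305  0.014] [ 86. 281.]
coupling 0.75 [ 0.405 -0.291  0.048] [ 46. 222.]
yellow_tray 0.76 [0.43  0.312 0.006] [533. 112.]
red_tray 0.94 [0.612 0.276 0.004] [510. 252.]
tape [[0.4366, -0.0168, 0.013]]
fit [[0.3869, -0.2296, 0.015], [0.4163, -0.1836, 0.015]]
bolt [[0.4835, -0.3107, 0.01], [0.5148, -0.2938, 0.01]]
blue [[0.3622, 0.0872, 0.028], [0.3889, 0.2387, 0.028], [0.4973, 0.2215, 0.028], [0.4693, 0.0725, 0.028]]
t 3.17 pos [ 0.4396 -0.0152  0.2492] yaw 75.6 q6 -1.59 | turn 0 shift [  3.3  -5.8 169.2] rows 2.7
```

View pics/w1c.png

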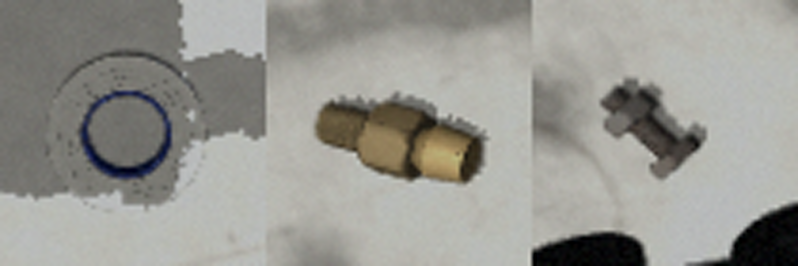

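Request:
send_rows(rows="0 0 0 2 -4 189 1;0 0 0 2 -4 189 1;0 0 0 2 -4 189 1;0 0 0 2 -4 189 1;0 0 0 2 -4 215 1;0 0 0 2 -4 225 1;0 0 0 2 -4 225 1")

```text
time: 4.05
eef_pos: [0.4377, -0.0193, 0.0255]
tcp_rot: [0.126, 0.992, -0.0, 0.001]
contact_force: [-0.2, 0.3, -0.2]
opening: 0.998
finger_force: 0.0
```

Request:
send_rows(rows="0 0 0 0 0 0 -0.2;0 0 0 0 0 0 -0.2;0 0 0 0 0 0 -0.2;0 0 0 0 0 0 -0.2;0 0 0 0 0 0 -0.2;0 0 0 0 0 0 -0.2", grip_force=40)

```text
time: 4.8
eef_pos: [0.4376, -0.0194, 0.0257]
tcp_rot: [0.126, 0.992, -0.0, 0.001]
contact_force: [-1.6, 0.9, 6.5]
opening: 0.579
finger_force: 40.2
```

```bash
python3 -c "
from h import *
to(.437,-.019,.24)
print(ctrl.get_state()['opening'])
to(.43,.13,.28)"
```

```text
t 4.8 pos [ 0.4376 -0.0194  0.0257] yaw 75.5 q6 -1.59 | turn 0 shift [ 4.000e-01  2.000e-01 -2.143e+02] rows 3.4
0.5789460650374949
t 4.8 pos [ 0.4376 -0.0194  0.0257] yaw 75.5 q6 -1.59 | turn 0 shift [  44.4  142.7 -254.4] rows 4.7
```

Request:
send_rows(rows="0 0 0 0 0 -50 -0.2;0 0 0 0 0 -110 -0.2;0 0 0 0 0 -170 -0.2;0 0 0 15 50 -180 -0.2;0 0 0 35 105 -180 -0.2;0 0 0 50 162 -180 -0.2;0 0 0 10 205 -180 -0.2;0 0 0 -30 250 -180 -0.2")

```text
time: 5.8
eef_pos: [0.5287, 0.2172, 0.2045]
tcp_rot: [0.125, 0.992, -0.0, 0.0]
contact_force: [0.9, -0.6, -0.0]
opening: 0.584
finger_force: 42.4
```

```bash
python3 -c "
from h import *
print(ctrl.get_state()['opening'],ctrl.get_state()['finger_force'])
p=snap('wrist','w2.png');see(p,['red_tray','yellow_tray','blue_tray','tape'],1)
to(.617,.284,.2);to(.617,.284,.03)"
```

```text
0.5838115288776169 42.36191153526306
red_tray 0.84 [0.602 0.316 0.002] [373. 230.]
yellow_tray 0.7 [0.427 0.36  0.005] [388.  63.]
blue_tray 0.6 [0.428 0.148 0.004] [189. 118.]
tape 0.84 [0.529 0.218 0.192] [278. 270.]
t 6.05 pos [0.5275 0.2153 0.2034] yaw 75.5 q6 -1.11 | turn 0 shift [-69.5  88.9   3.2] rows 1.8
t 6.05 pos [0.5275 0.2153 0.2034] yaw 75.5 q6 -1.11 | turn 0 shift [-69.8  89.1 173.2] rows 3.3
```

View pics/w2.png

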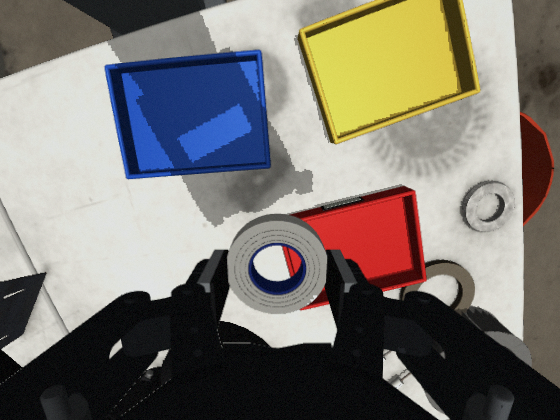

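Tape is held. The red tray's right side has corners (414,188) and (425,278), and yellow shows (300,32), (333,142), (480,92).

```bash
python3 -c "
from h import *
p=snap('wrist')
r=ray(p,[(414,188),(425,278)],.028);print(r.round(3).tolist())
d=r[1]-r[0];d/=np.linalg.norm(d);n=np.array([d[1],-d[0],0]);
for s in(1,-1):print((r.mean(0)+s*n*.075).round(3))
y=ray(p,[(300,32),(333,142),(480,92)],.028);print(y.round(3).tolist(),(y[0]+y[2]).round(3)/2)
"
```

```text
[[0.553, 0.356, 0.028], [0.661, 0.356, 0.028]]
[0.607 0.281 0.028]
[0.607 0.431 0.028]
[[0.383, 0.275, 0.028], [0.487, 0.283, 0.028], [0.475, 0.433, 0.028]] [0.429  0.3535 0.028 ]
```

Request:
send_rows(rows="0 0 0 -35 45 0 -0.2;0 0 0 -65 86 30 -0.2;0 0 0 -65 86 90 -0.2;0 0 0 -65 86 145 -0.2;0 0 0 -65 86 165 -0.2;0 0 0 -65 86 173 -0.2;0 0 0 -65 86 173 -0.2")

```text
time: 6.98
eef_pos: [0.614, 0.2826, 0.0335]
tcp_rot: [0.126, 0.992, 0.001, 0.002]
contact_force: [0.1, -0.3, -1.6]
opening: 0.58
finger_force: 42.4
```

Request:
send_rows(rows="0 0 0 0 0 0 0.5;0 0 0 0 0 0 0.5;0 0 0 0 0 0 0.5;0 0 0 0 0 0 0.5;0 0 0 0 0 -40 0.5;0 0 0 0 0 -100 0.5;0 0 0 0 0 -160 0.5;0 0 0 15 -50 -180 1")

```text
time: 7.98
eef_pos: [0.5887, 0.2395, 0.2176]
tcp_rot: [0.125, 0.992, 0.002, 0.005]
contact_force: [-0.1, -0.9, -0.1]
opening: 0.934
finger_force: 0.0
```

```bash
python3 -c "
from h import *
p=snap('wrist','w3.png');see(p,['red_tray','tape'],1)
to(.44,.1,.24);to(.43,-.05,.26,115)"
```

```text
red_tray 0.94 [0.611 0.287 0.005] [320. 196.]
t 8.12 pos [0.5855 0.2368 0.213 ] yaw 75.4 q6 -1.09 | turn 0 shift [ 106.4 -169.   -27.5] rows 3.2
t 8.12 pos [0.5855 0.2368 0.213 ] yaw 75.4 q6 -1.09 | turn -39.6 shift [  78.2 -316.6  -47.6] rows 5.3
```

View pics/w3.png

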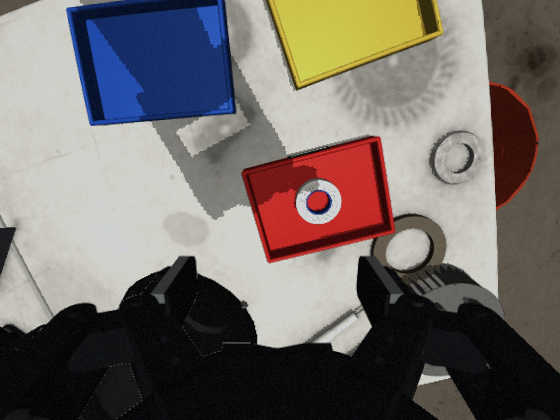

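The tape lies flat in the middle of the red tray at (318,202). Next is the small fitting.

Request:
send_rows(rows="0 0 10 27 -42 -20 1;0 0 20 54 -85 -37 1;0 0 30 80 -127 -37 1;0 0 40 106 -169 -37 1;0 0 50 97 -218 -42 1;0 0 60 88 -268 -47 1;0 0 70 78 -317 -47 1;0 0 80 78 -317 -47 1")

```text
time: 9.12
eef_pos: [0.4309, -0.0522, 0.2575]
tcp_rot: [0.738, 0.675, -0.0, -0.0]
contact_force: [-0.1, -0.1, 0.6]
opening: 1.003
finger_force: 0.0
```

```bash
python3 -c "
from h import *
to(.415,-.2,.22,-33)"
```

```text
t 9.12 pos [ 0.4309 -0.0522  0.2575] yaw -5.1 q6 -0.27 | turn 27.9 shift [-148.6   -2.7   37.5] rows 2.6
```

Request:
send_rows(rows="0 0 10 -50 -1 0 1;0 0 20 -100 -2 10 1;0 0 28 -148 -3 27 1;0 0 28 -148 -3 27 1")

```text
time: 9.62
eef_pos: [0.4155, -0.1988, 0.2288]
tcp_rot: [0.878, 0.479, -0.001, -0.002]
contact_force: [-0.6, 0.3, 0.5]
opening: 1.003
finger_force: 0.0
```

```bash
python3 -c "
from h import *
p=snap('wrist','w4.png');see(p,['fitting','union','bolt','coupling','gauge'],1)
to(.401,-.207,.1,-33)"
```

```text
fitting 0.78 [ 0.403 -0.21   0.018] [273. 204.]
bolt 0.56 [ 0.499 -0.303  0.013] [381. 224.]
coupling 0.67 [ 0.409 -0.293  0.055] [318. 271.]
gauge 0.61 [ 0.607 -0.294  0.026] [466. 173.]
t 9.93 pos [ 0.4168 -0.196   0.2314] yaw -32.4 q6 -0.1 | turn 0.6 shift [-17.7  -7.5 131.4] rows 2.1
```

View pics/w4.png

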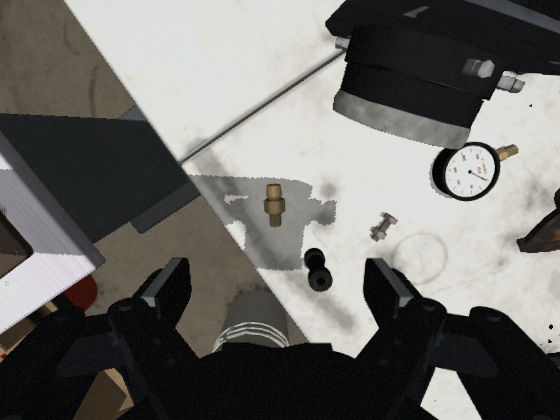

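Fitting hex is at (274,206), its axis vertical in the picture, so the gripper yaw is right. Bolt runs (390,216)-(375,237); coupling base (314,255).

```bash
python3 -c "
from h import *
p=snap('wrist')
r=ray(p,[(274,206),(274,185),(275.5,227),(390,216),(375,237),(314,253)],.012);print(r.round(4).tolist())
print(np.degrees(np.arctan2(*(r[1]-r[2])[[1,0]])),np.degrees(np.arctan2(*(r[3]-r[4])[[1,0]])))
for s in((2,1),(2,2)): pass
to(*r[0][:2],.1)"
```

```text
[[0.4035, -0.2116, 0.012], [0.4173, -0.19, 0.012], [0.3908, -0.235, 0.012], [0.5164, -0.2982, 0.012], [0.4883, -0.3127, 0.012], [0.4132, -0.2903, 0.012]]
59.49108511785339 27.23945619913189
t 9.97 pos [ 0.4167 -0.1961  0.2315] yaw -32.4 q6 -0.1 | turn 0 shift [-20.1  -2.9 131.5] rows 2.1
```

Request:
send_rows(rows="0 0 2 -20 -3 50 1;0 0 2 -20 -3 110 1;0 0 2 -20 -3 160 1;0 0 2 -20 -3 195 1;0 0 2 -20 -3 205 1;0 0 2 -20 -3 205 1;0 0 2 -20 -3 205 -0.6;0 0 2 -20 -3 205 -0.6")

```text
time: 10.98
eef_pos: [0.4041, -0.213, 0.0277]
tcp_rot: [0.885, 0.466, 0.001, 0.002]
contact_force: [0.4, 0.2, 0.4]
opening: 0.605
finger_force: 0.0
```

Request:
send_rows(rows="0 0 0 0 0 0 -0.8;0 0 0 0 0 0 -0.8;0 0 0 0 0 0 -0.8;0 0 0 0 0 0 -0.8;0 0 0 0 0 0 -0.8;0 0 0 0 0 0 -0.8;0 0 0 0 0 -20 -0.8;0 0 0 0 0 -40 -0.8")

```text
time: 11.98
eef_pos: [0.4026, -0.2119, 0.0661]
tcp_rot: [0.885, 0.466, -0.0, -0.001]
contact_force: [0.1, 0.0, 0.1]
opening: 0.26
finger_force: 39.5
```

```bash
python3 -c "
from h import *
to(.42,-.2,.26);to(.43,-.03,.26);to(.43,.13,.2,-100)"
```

```text
t 11.97 pos [ 0.4026 -0.2119  0.0661] yaw -34.5 q6 -0.11 | turn 0 shift [  19.7    7.4 -193.9] rows 3.1
t 11.97 pos [ 0.4026 -0.2119  0.0661] yaw -34.5 q6 -0.11 | turn 0 shift [ 165.5  -80.6 -193.8] rows 4.3
t 11.97 pos [ 0.4026 -0.2119  0.0661] yaw -34.5 q6 -0.11 | turn 65.5 shift [ 297.4 -171.2 -133.7] rows 6.1
```

Request:
send_rows(rows="0 0 0 0 0 -60 -0.8;0 0 0 0 0 -120 -0.8;0 0 -5 20 -5 -170 -0.8;0 0 -10 65 -30 -194 -0.8;0 0 -15 115 -55 -194 -0.8;0 0 -20 165 -81 -194 -0.8;0 0 -25 215 -111 -190 -0.8;0 0 -25 260 -142 -175 -0.8")

```text
time: 12.98
eef_pos: [0.4335, 0.0843, 0.2417]
tcp_rot: [0.763, 0.646, 0.001, 0.001]
contact_force: [-0.3, -0.2, -0.5]
opening: 0.262
finger_force: 39.5
```

```bash
python3 -c "
from h import *
print(ctrl.get_state()['opening'])
p=snap('wrist');see(p,['blue_tray'],1)
to(.435,.190,.03,-10)"
```

```text
0.2621657004597165
blue_tray 0.81 [0.431 0.16  0.002] [263. 125.]
t 13.07 pos [0.4311 0.0867 0.2388] yaw -9.1 q6 0.12 | turn 0.9 shift [102.3 -11.6 209. ] rows 3.7
```

Request:
send_rows(rows="0 0 1 50 -6 0 -0.8;0 0 1 102 -11 20 -0.8;0 0 1 102 -11 80 -0.8;0 0 1 102 -11 140 -0.8;0 0 1 102 -11 190 -0.8;0 0 1 102 -11 206 -0.8;0 0 1 102 -11 207 -0.8;0 0 1 102 -11 207 -0.8")

```text
time: 14.08
eef_pos: [0.4412, 0.1851, 0.0362]
tcp_rot: [0.769, 0.639, 0.002, 0.001]
contact_force: [-0.2, -0.8, -0.8]
opening: 0.258
finger_force: 39.5
```

Request:
send_rows(rows="0 0 0 0 0 0 0;0 0 0 0 0 0 0;0 0 0 0 0 0 0;0 0 0 0 0 0 0;0 0 0 0 0 -50 0;0 0 0 0 0 -110 0;0 0 0 0 0 -170 0;0 0 0 -50 0 -210 0.6")

```text
time: 15.08
eef_pos: [0.4313, 0.1379, 0.247]
tcp_rot: [0.767, 0.641, 0.002, 0.001]
contact_force: [0.7, -0.4, 0.3]
opening: 0.696
finger_force: 0.0
```

```bash
python3 -c "
from h import *
p=snap('wrist','w5.png');see(p,['blue_tray','fitting','yellow_tray'],1)
to(.43,-.03,.26);to(.42,-.2,.26);to(.43,-.3,.25,-62)"
```

```text
blue_tray 0.88 [0.428 0.15  0.004] [271. 177.]
fitting 0.7 [0.437 0.184 0.019] [273. 149.]
yellow_tray 0.75 [0.429 0.315 0.007] [245.  32.]
t 15.28 pos [0.4304 0.1366 0.2437] yaw -10.6 q6 0.27 | turn 0 shift [-163.8   30.2  -16.4] rows 2.7
t 15.28 pos [0.4304 0.1366 0.2437] yaw -10.6 q6 0.27 | turn 0 shift [-332.8   51.6  -16.5] rows 5.4
t 15.28 pos [0.4304 0.1366 0.2437] yaw -10.6 q6 0.27 | turn 51.4 shift [-429.2   79.8   -6.6] rows 7.0
```

View pics/w5.png

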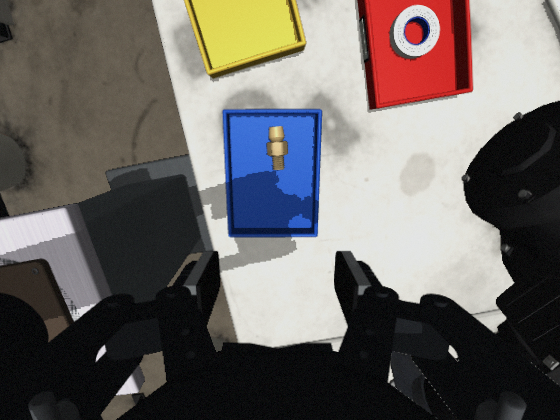

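The fitting lies flat in the blue tray at (277,148). Now the bolt.

Request:
send_rows(rows="0 0 0 -55 10 -16 1;0 0 5 -110 20 -16 1;0 0 15 -164 30 -16 1;0 0 25 -220 37 -16 1;0 0 35 -277 45 -16 1;0 0 45 -333 52 -16 1;0 0 52 -375 85 -5 1;0 0 52 -402 116 4 1")

```text
time: 16.27
eef_pos: [0.4712, -0.2804, 0.2358]
tcp_rot: [0.972, 0.237, -0.001, -0.002]
contact_force: [0.6, 0.7, -0.2]
opening: 0.998
finger_force: 0.0
```

```bash
python3 -c "
from h import *
p=snap('wrist','w6.png');see(p,['union','bolt','coupling','gauge'],1)
to(.502,-.305,.1,-63)"
```

```text
union 0.84 [ 0.464 -0.396  0.023] [359. 239.]
bolt 0.76 [ 0.503 -0.306  0.014] [309. 175.]
coupling 0.56 [ 0.412 -0.296  0.058] [266. 250.]
gauge 0.62 [ 0.465 -0.396  0.026] [360. 239.]
t 16.52 pos [ 0.4708 -0.2781  0.2369] yaw -62.4 q6 0.37 | turn 0.6 shift [ 15.4  38.9 136.7] rows 2.3
```

View pics/w6.png

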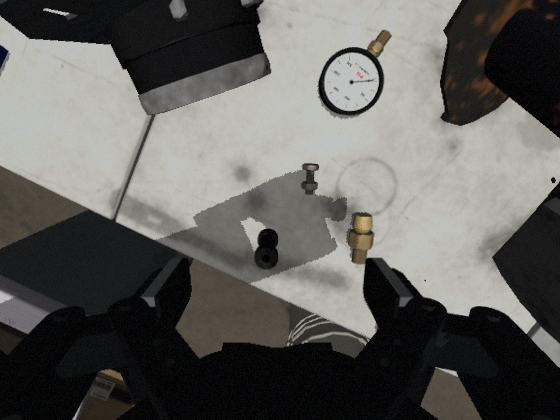

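Bolt head is at (310,166), nut (309,186), axis vertical in the picture; union hex at (360,239) with axis (363,214)-(359,263); gauge and coupling undisturbed.

```bash
python3 -c "
from h import *
p=snap('wrist')
im=p['color'];cv2.imwrite('pics/w6c.png',cv2.resize(np.hstack([im[145:215,275:345],im[205:275,325:395]])[:,:,::-1],None,fx=5.7,fy=5.7,interpolation=2))
r=ray(p,[(310.5,165),(309.5,187),(363,215),(359,263),(360.5,239)],.01);print(r.round(4).tolist())
print(np.degrees(np.arctan2(*(r[0]-r[1])[[1,0]])),np.degrees(np.arctan2(*(r[2]-r[3])[[1,0]])))
to(*((r[0]+r[1])/2)[:2],.1)"
```

```text
[[0.5134, -0.2998, 0.01], [0.4898, -0.3116, 0.01], [0.4898, -0.3879, 0.01], [0.432, -0.4183, 0.01], [0.4613, -0.4021, 0.01]]
26.663322782900934 27.711239679140625
t 16.57 pos [ 0.4708 -0.278   0.2378] yaw -62.4 q6 0.37 | turn 0 shift [ 14.5  39.2 137.7] rows 2.3
```

View pics/w6c.png

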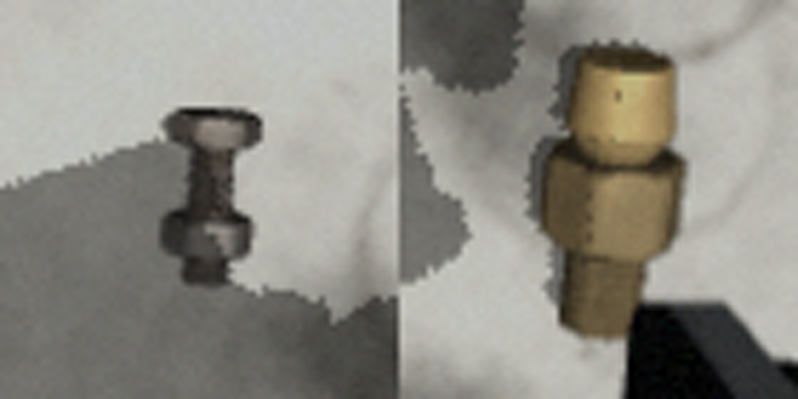

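Request:
send_rows(rows="0 0 1 14 42 50 1;0 0 1 14 42 110 1;0 0 1 14 42 160 1;0 0 1 14 42 200 1;0 0 1 14 42 213 1;0 0 1 14 42 213 1;0 0 1 14 42 213 -0.6;0 0 1 14 42 213 -0.6")

```text
time: 17.58
eef_pos: [0.5041, -0.3112, 0.0284]
tcp_rot: [0.973, 0.229, 0.001, 0.002]
contact_force: [-0.0, 0.0, -0.6]
opening: 0.606
finger_force: 0.0
```

Request:
send_rows(rows="0 0 0 0 0 0 -1;0 0 0 0 0 0 -1;0 0 0 0 0 0 -1;0 0 0 0 0 0 -1;0 0 0 0 0 0 -1;0 0 0 0 0 0 -1;0 0 0 0 0 -20 -1;0 0 0 0 0 -40 -1")

```text
time: 18.58
eef_pos: [0.503, -0.3103, 0.0672]
tcp_rot: [0.973, 0.229, 0.0, 0.0]
contact_force: [-0.4, -0.9, -0.3]
opening: 0.175
finger_force: 39.1
```

```bash
python3 -c "
from h import *
print(ctrl.get_state()['opening'])
to(.46,-.27,.25);to(.42,-.2,.27);to(.43,-.03,.27);to(.43,.1,.27,4)"
```

```text
0.17524860239334622
t 18.57 pos [ 0.503  -0.3103  0.0672] yaw -63.5 q6 0.38 | turn 0 shift [ -20.5  -55.2 -182.8] rows 3.1
t 18.57 pos [ 0.503  -0.3103  0.0672] yaw -63.5 q6 0.38 | turn 0 shift [ -25.  -135.7 -202.8] rows 3.9
t 18.57 pos [ 0.503  -0.3103  0.0672] yaw -63.5 q6 0.38 | turn 0 shift [  59.8 -283.4 -202.8] rows 5.7
t 18.57 pos [ 0.503  -0.3103  0.0672] yaw -63.5 q6 0.38 | turn -67.5 shift [ 117.9 -399.7 -202.8] rows 7.4
```

Request:
send_rows(rows="0 0 0 0 0 -60 -1;0 0 0 0 0 -120 -1;0 0 -10 -10 -25 -175 -1;0 0 -20 -20 -75 -200 -1;0 0 -30 -24 -133 -203 -1;0 0 -40 5 -183 -203 -1;0 0 -50 33 -233 -203 -1;0 0 -60 60 -283 -203 -1")

```text
time: 19.58
eef_pos: [0.43, -0.0286, 0.2707]
tcp_rot: [0.727, 0.687, 0.001, 0.001]
contact_force: [0.6, 0.2, 0.2]
opening: 0.181
finger_force: 39.2
```

```bash
python3 -c "
from h import *
print(ctrl.get_state()['opening'])
to(.43,.15,.25,4);to(.429,.353,.2,4)"
```

```text
0.18080911377694805
t 19.57 pos [ 0.43   -0.0286  0.2707] yaw -3.2 q6 -0.25 | turn -7.2 shift [178.3 -10.   20.6] rows 2.9
t 19.57 pos [ 0.43   -0.0286  0.2707] yaw -3.2 q6 -0.25 | turn -7.2 shift [381.  -22.5  70.4] rows 6.2
```

Request:
send_rows(rows="0 0 -3 55 -3 0 -1;0 0 -7 110 -6 10 -1;0 0 -7 170 -10 20 -1;0 0 -7 230 -14 35 -1;0 0 -7 290 -18 55 -1;0 0 -7 350 -21 70 -1;0 0 -7 381 -22 72 -1;0 0 -7 381 -22 72 -1")

```text
time: 20.58
eef_pos: [0.4311, 0.3531, 0.1979]
tcp_rot: [0.684, 0.73, 0.0, 0.0]
contact_force: [0.7, 0.2, 0.1]
opening: 0.18
finger_force: 39.2
```

```bash
python3 -c "
from h import *
print(ctrl.get_state()['opening'])
p=snap('wrist','w7.png');see(p,['yellow_tray','bolt'],1)
to(.429,.353,.029,4)"
```

```text
0.17995424511175256
yellow_tray 0.89 [0.426 0.366 0.006] [272. 183.]
bolt 0.87 [0.437 0.355 0.184] [287. 267.]
t 20.73 pos [0.4317 0.3507 0.198 ] yaw 3.5 q6 0.44 | turn -0.5 shift [  2.5  -2.7 169. ] rows 2.7
```

View pics/w7.png

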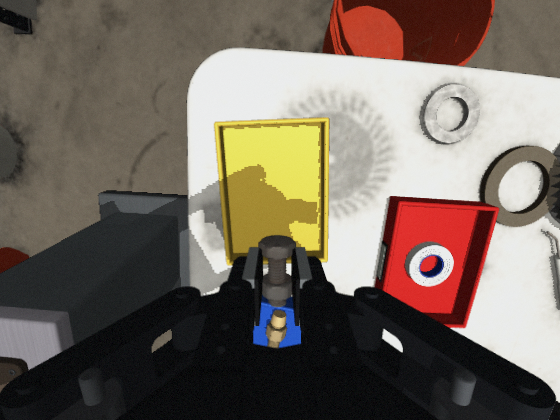

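The bolt is held between the fingers at (277,265) and the yellow tray is below. I'll lower it and release.

Request:
send_rows(rows="0 0 0 2 -3 50 -1;0 0 0 2 -3 110 -1;0 0 0 2 -3 150 -1;0 0 0 2 -3 166 -1;0 0 0 2 -3 168 -1;0 0 0 2 -3 168 -1;0 0 0 2 -3 168 -1")

```text
time: 21.6
eef_pos: [0.4293, 0.3534, 0.0304]
tcp_rot: [0.685, 0.728, 0.001, 0.0]
contact_force: [0.0, -0.7, 0.5]
opening: 0.177
finger_force: 39.2
```

Request:
send_rows(rows="0 0 0 0 0 0 -0.1;0 0 0 0 0 0 -0.1;0 0 0 0 0 0 -0.1;0 0 0 0 0 0 -0.1;0 0 0 0 0 -50 -0.1;0 0 0 0 0 -110 -0.1;0 0 0 0 0 -170 -0.1;0 0 0 -50 0 -225 0.6")

```text
time: 22.6
eef_pos: [0.4314, 0.3124, 0.2488]
tcp_rot: [0.684, 0.73, 0.002, 0.001]
contact_force: [2.0, -0.3, -0.1]
opening: 0.656
finger_force: 0.0
```

```bash
python3 -c "
from h import *
p=snap('wrist','w8.png');see(p,['yellow_tray','bolt'],1)
to(.43,.15,.26);to(.43,-.03,.26);to(.42,-.2,.26);to(.44,-.37,.22,-62)"
```

```text
yellow_tray 0.96 [0.426 0.366 0.008] [274. 143.]
bolt 0.77 [0.433 0.35  0.017] [279. 156.]
t 22.75 pos [0.4326 0.311  0.2494] yaw 3.4 q6 0.37 | turn 0 shift [-160.5  -12.1  -11.2] rows 2.6
t 22.75 pos [0.4326 0.311  0.2494] yaw 3.4 q6 0.37 | turn 0 shift [-340.2  -22.8  -11.7] rows 5.5
t 22.75 pos [0.4326 0.311  0.2494] yaw 3.4 q6 0.37 | turn 0 shift [-509.3  -42.9  -12.4] rows 8.2
t 22.75 pos [0.4326 0.311  0.2494] yaw 3.4 q6 0.37 | turn 65.4 shift [-680.3  -33.4   27.2] rows 10.9
```

View pics/w8.png

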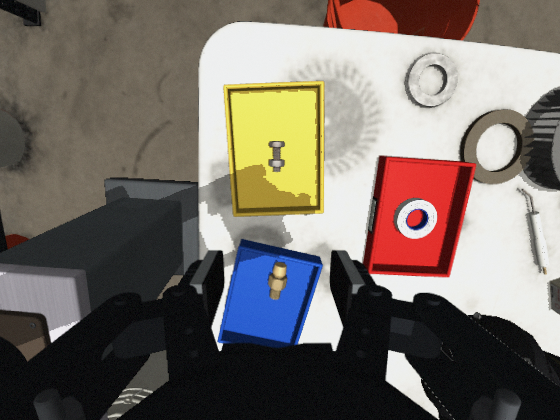

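The bolt lies flat in the yellow tray at (277,156). Now the union.

Request:
send_rows(rows="0 0 0 -58 -4 -11 1;0 0 0 -116 -8 -11 1;0 0 0 -174 -12 -11 1;0 0 10 -232 -15 -11 1;0 0 20 -290 -19 -11 1;0 0 30 -345 -22 -11 1;0 0 40 -402 -30 -11 1;0 0 45 -460 -36 -11 1")

```text
time: 23.75
eef_pos: [0.4224, -0.1512, 0.2546]
tcp_rot: [0.912, 0.409, -0.001, -0.001]
contact_force: [0.9, 0.8, -0.3]
opening: 0.998
finger_force: 0.0
```

```bash
python3 -c "
from h import *
to(.42,-.2,.26);to(.445,-.37,.22,-62)"
```

```text
t 23.75 pos [ 0.4224 -0.1512  0.2546] yaw -41.7 q6 0.16 | turn 0 shift [-38.1  30.6  -5.5] rows 0.8
t 23.75 pos [ 0.4224 -0.1512  0.2546] yaw -41.7 q6 0.16 | turn 20.3 shift [-148.5  162.4   34.1] rows 3.6
```

Request:
send_rows(rows="0 0 5 -40 32 0 1;0 0 12 -80 75 10 1;0 0 20 -115 120 25 1;0 0 20 -148 162 34 1;0 0 20 -148 162 34 1")

```text
time: 24.38
eef_pos: [0.4458, -0.37, 0.2183]
tcp_rot: [0.97, 0.245, -0.001, -0.003]
contact_force: [-0.7, -0.1, -0.6]
opening: 1.003
finger_force: 0.0
```

```bash
python3 -c "
from h import *
p=snap('wrist','w9.png');see(p,['union','coupling','gauge'],1)
to(.464,-.398,.1,-62)"
```

```text
union 0.83 [ 0.465 -0.397  0.024] [308. 190.]
coupling 0.83 [ 0.41 -0.3   0.06] [197. 200.]
gauge 0.89 [ 0.599 -0.302  0.029] [292.  23.]
t 24.57 pos [ 0.4466 -0.3668  0.2217] yaw -61.4 q6 0.21 | turn 0.6 shift [  0.4  35.9 121.7] rows 2.0
```

View pics/w9.png

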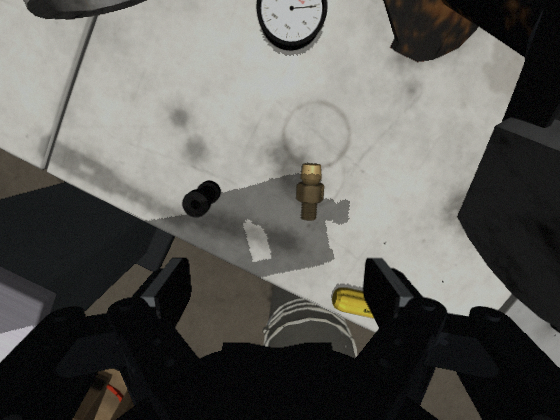

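Union hex is at (310,191), its axis vertical; coupling and gauge are well clear.

```bash
python3 -c "
from h import *
p=snap('wrist')
r=ray(p,[(310.3,191),(311.5,166),(309,219)],.016);print(r.round(4).tolist(),np.degrees(np.arctan2(*(r[1]-r[2])[[1,0]])))
to(*r[0][:2],.028)"
```

```text
[[0.4656, -0.3995, 0.016], [0.4908, -0.3864, 0.016], [0.4361, -0.415, 0.016]] 27.65820101912808
t 24.62 pos [ 0.4467 -0.3668  0.2223] yaw -61.4 q6 0.21 | turn 0 shift [  0.9  37.9 194.2] rows 3.2
```

Request:
send_rows(rows="0 0 1 1 38 40 1;0 0 1 1 38 100 1;0 0 1 1 38 150 1;0 0 1 1 38 185 1;0 0 1 1 38 194 1;0 0 1 1 38 194 1;0 0 1 1 38 194 -0.5;0 0 1 1 38 194 -0.5")

```text
time: 25.62
eef_pos: [0.4665, -0.4022, 0.0305]
tcp_rot: [0.971, 0.238, 0.001, 0.002]
contact_force: [0.3, 0.3, 0.7]
opening: 0.605
finger_force: 0.0
```

Request:
send_rows(rows="0 0 0 0 0 0 -0.8;0 0 0 0 0 0 -0.8;0 0 0 0 0 0 -0.8;0 0 0 0 0 0 -0.8;0 0 0 0 0 0 -0.8;0 0 0 0 0 0 -0.8;0 0 0 0 0 -20 -0.8;0 0 0 0 0 -40 -0.8")

```text
time: 26.62
eef_pos: [0.4655, -0.4012, 0.0694]
tcp_rot: [0.971, 0.238, -0.0, -0.0]
contact_force: [0.3, 0.2, -0.2]
opening: 0.337
finger_force: 39.8
```

```bash
python3 -c "
from h import *
print(ctrl.get_state()['opening'])
to(.465,-.4,.27);to(.42,-.2,.27);to(.43,-.03,.26,-10)"
```

```text
0.3367763804102651
t 26.62 pos [ 0.4655 -0.4012  0.0694] yaw -62.5 q6 0.21 | turn 0 shift [ 1.000e-01 -1.300e+00 -2.006e+02] rows 3.2
t 26.62 pos [ 0.4655 -0.4012  0.0694] yaw -62.5 q6 0.21 | turn 0 shift [  52.5 -199.5 -200.6] rows 4.6
t 26.62 pos [ 0.4655 -0.4012  0.0694] yaw -62.5 q6 0.21 | turn -52.5 shift [ 139.9 -345.6 -190.6] rows 6.7
```

Request:
send_rows(rows="0 0 0 0 0 -60 -0.8;0 0 0 0 0 -120 -0.8;0 0 0 0 0 -175 -0.8;0 0 -8 13 -50 -200 -0.8;0 0 -18 26 -100 -200 -0.8;0 0 -28 40 -150 -200 -0.8;0 0 -38 54 -200 -200 -0.8;0 0 -46 85 -250 -195 -0.8")

```text
time: 27.62
eef_pos: [0.4249, -0.139, 0.2651]
tcp_rot: [0.8, 0.6, 0.001, 0.002]
contact_force: [0.4, -0.2, -1.0]
opening: 0.334
finger_force: 39.9
```

```bash
python3 -c "
from h import *
print(ctrl.get_state()['opening'])
to(.43,-.03,.26,-10);to(.423,.123,.2,-10)"
```

```text
0.33435136056459425
t 27.62 pos [ 0.4249 -0.139   0.2651] yaw -16.3 q6 -0.26 | turn -6.3 shift [106.1 -25.8   4.9] rows 1.7
t 27.62 pos [ 0.4249 -0.139   0.2651] yaw -16.3 q6 -0.26 | turn -6.3 shift [251.  -75.7  64.6] rows 4.3
```

Request:
send_rows(rows="0 0 -3 53 -13 2 -0.8;0 0 -6 106 -26 5 -0.8;0 0 -6 155 -43 15 -0.8;0 0 -6 205 -60 40 -0.8;0 0 -6 249 -75 65 -0.8;0 0 -6 249 -75 90 -0.8;0 0 -6 249 -75 90 -0.8")

```text
time: 28.5
eef_pos: [0.4226, 0.1203, 0.1724]
tcp_rot: [0.768, 0.64, -0.001, -0.001]
contact_force: [0.2, -0.5, -1.0]
opening: 0.332
finger_force: 39.9
```

```bash
python3 -c "
from h import *
print(ctrl.get_state()['opening'])
to(.4227,.120,.0325,-10)"
```

```text
0.33171203083508793
t 28.5 pos [0.4226 0.1203 0.1724] yaw -10.4 q6 0.23 | turn -0.4 shift [ -0.2   0.6 139.9] rows 2.2
```

Request:
send_rows(rows="0 0 0 0 0 50 -0.8;0 0 0 0 0 100 -0.8;0 0 0 0 0 128 -0.8;0 0 0 0 0 138 -0.8;0 0 0 0 0 139 -0.8;0 0 0 0 0 139 -0.8")

```text
time: 29.25
eef_pos: [0.4259, 0.1197, 0.0362]
tcp_rot: [0.769, 0.639, 0.001, 0.001]
contact_force: [-0.8, -0.1, -0.4]
opening: 0.33
finger_force: 39.9
```

Request:
send_rows(rows="0 0 0 0 0 0 0.1;0 0 0 0 0 0 0.1;0 0 0 0 0 0 0.1;0 0 0 0 0 0 0.1;0 0 0 0 0 -50 0.1;0 0 0 0 0 -110 0.1;0 0 0 0 0 -170 0.1;0 0 0 -40 0 -215 0.6")

```text
time: 30.25
eef_pos: [0.4175, 0.0812, 0.2526]
tcp_rot: [0.767, 0.641, 0.001, 0.001]
contact_force: [0.2, -0.3, -0.3]
opening: 0.747
finger_force: 0.0
```

```bash
python3 -c "
from h import *
p=snap('wrist','w10.png');see(p,['blue_tray','union','fitting'],1)
q=snap('top');see(q,['coupling','gauge'],1);print(ctrl.get_state()['contact_force'])"
```

```text
blue_tray 0.77 [0.431 0.163 0.003] [275. 117.]
union 0.74 [0.425 0.122 0.029] [276. 153.]
fitting 0.84 [0.44  0.185 0.02 ] [279.  95.]
coupling 0.49 [ 0.406 -0.296  0.066] [367. 244.]
gauge 0.74 [ 0.611 -0.295  0.024] [363. 179.]
[ 1.45755972  0.37893473 -0.5610034 ]
```

View pics/w10.png

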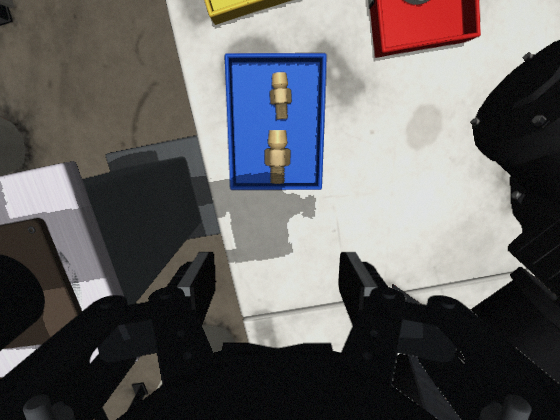

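```bash
python3 -c "
from h import *
p=snap('wrist')
T=ray(p,[(225,55),(326,54),(321,187),(231,189)],.028);c=T.mean(0);print('tray',c.round(4))
u=(T[0]+T[1]-T[2]-T[3]);print(np.linalg.norm(u)/2);u/=np.linalg.norm(u)
hsv=cv2.cvtColor(p['color'],cv2.COLOR_RGB2HSV)
m=((hsv[...,0]>8)&(hsv[...,0]<32)&(hsv[...,1]>60)).astype('uint8');m[:52]=0;m[195:]=0;m[:,:228]=0;m[:,326:]=0
n,l,s,ce=cv2.connectedComponentsWithStats(m)
print([x.tolist() for x in s[1:] if x[4]>30])
for v in [(278,130),(277,157),(277,185)]:
  a=ray(p,v,.017)[0];print(a.round(4),'tray y',((a-c)@u).round(4))
for z in (.003,.017,.028):
  b=c-u*.071;b[2]=z;print('inner wall px at z',z,pix(p,b))
q=snap('scene');see(q,['union','fitting'],1)
"
```

```text
tray [0.4279 0.1537 0.028 ]
0.14451929796291033
[[272, 71, 22, 47, 697], [267, 130, 26, 54, 962]]
[0.4294 0.1473 0.017 ] tray y -0.0061
[0.4226 0.117  0.017 ] tray y -0.0371
[0.4165 0.0838 0.017 ] tray y -0.0708
inner wall px at z 0.003 [[276.04199161 183.08809709]]
inner wall px at z 0.017 [[275.98158257 185.17330748]]
inner wall px at z 0.028 [[275.93081748 186.92581825]]
fitting 0.5 [0.44  0.18  0.021] [206. 205.]
```

```bash
python3 -c "
from h import *
p=snap('wrist')
for r in range(178,192): print(r,[p['color'][r,c].tolist() for c in (250,274,277,280)])
"
```

```text
178 [[25, 54, 118], [65, 56, 39], [71, 62, 44], [76, 66, 49]]
179 [[27, 56, 122], [78, 65, 47], [73, 64, 43], [78, 68, 48]]
180 [[26, 54, 120], [74, 64, 46], [77, 67, 47], [74, 66, 46]]
181 [[28, 56, 120], [67, 58, 43], [70, 61, 45], [75, 66, 48]]
182 [[24, 50, 113], [68, 58, 40], [76, 66, 49], [82, 71, 53]]
183 [[13, 30, 68], [34, 36, 37], [70, 64, 49], [63, 56, 45]]
184 [[8, 25, 54], [4, 21, 51], [8, 21, 52], [6, 21, 51]]
185 [[15, 26, 58], [12, 25, 61], [14, 24, 60], [16, 29, 63]]
186 [[6, 29, 73], [17, 38, 86], [16, 37, 87], [18, 37, 88]]
187 [[21, 46, 108], [22, 44, 108], [19, 46, 107], [19, 44, 107]]
188 [[34, 61, 125], [28, 57, 121], [33, 60, 124], [27, 56, 121]]
189 [[30, 49, 99], [37, 51, 98], [41, 55, 100], [42, 55, 99]]
190 [[86, 91, 98], [116, 117, 119], [111, 113, 116], [112, 114, 116]]
191 [[141, 140, 135], [141, 141, 134], [143, 144, 136], [142, 140, 136]]
```

The inner wall and rim are unbroken past the union's end, so it lies inside on the floor.

```bash
python3 -c "
from plant import ctrl
print(ctrl.sign_off())"
```

```text
the job is handed in; nothing more can be done
None
```

Job handed in after about 31 s of the 120 s allowed: union and fitting are in the blue tray, the bolt in the yellow and the tape in the red, all released and lying flat in the pictures, with the coupling and gauge where they started; the hand-in call returned no verdict.

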